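Clear the hanging tube station

ROBOT

A 6-joint arm with a two-finger parallel gripper is mounted at the origin on the work surface. World frame = base frame: x ahead of the robot, y to its left, z up, the work surface at z = 0. Lengths are in m, angles in degrees, forces in N, time in s.
With the tool pointing down it reaches from about 0.375 to 0.9 m from the base axis. Payload 3.1 kg.
Tool frame: the origin (TCP) lies midway between the tips of the shut fingers; the grasp point (between the pads) lies 19 mm behind it; z points along the fingers, y is the line along which they close (so a half turn about z gives the same grasp; the last joint's range is limited). The gripper opens to 87 mm and grips with 3 to 60 N. Pads are 19 mm wide; open, the fingers measure 117 mm over their backs; the gripper's body (75 mm by 190 mm) begins 51 mm behind the grasp point.
Start: joints at [-82.191, 30.224, 82.088, -0, 67.689, -10.227], TCP at [0.194, -0.594, 0.223] pointing down, gripper open.
Joint ranges: [-176.69, 176.69], [-43.24, 126.21], [12.49, 139.97], [-82, 262], [0, 151.66], [-163.58, 163.58]. Speed limits (degrees/s): [159.86, 159.86, 180, 180, 180, 180].

INTERFACE

Orientations are given as [roll, pitch, yaw] about the fixed x, y, z axes, in that order (R = Rz(yaw) Ry(pitch) Rx(roll)).
In Python, from rig import * gives the robot as it stands. The module is installed in compiled form; this text tells all that it offers.
- The arm moves only by the tool step_arm, never from a script. Its argument "rows" is a list of rows, each an object with "jaw": the closure, from 0 (fully open) to 1 (shut); "linear": the shift along the tool's x, y, z in units of 40 cm (1.0 is 40 cm), a list of three; "rot": the turn, a rotation vector about the tool's x, y, z in units of 90 degrees (1.0 is 90 degrees), a list of three. In form: [{"jaw": jaw, "linear": [x, y, z], "rot": [ax, ay, az]}, ...]. A call has 1 to 12 rows; each row shifts and turns the commanded pose from where the row before left it, along the tool's axes as they then stand; what a row does not reach is not made up. A row lasts 1/12 s, in which the tool goes at most 41.7 mm and 7.16 degrees, less where a joint would pass 70% of its speed; a pose out of reach is approached as far as the arm can. A call with a number of a shift or a turn outside -1 to 1 is refused whole. A call with a gripper value outside its range is refused whole. The fingers move at their own pace and stop on an object; "force" is the grip in N (left out, the last holds). Time passes only in rows, so rows that do not move let the fingers close. It gives the time, the measured TCP pose, the force, the opening and the grip force at its end, in the units of the state.
- observe(): the state, without advancing time (a new reading comes with each control period).
- capture(name): name is "scene" or "top"; returns (picture, depth): 384x512x3 uint8, red, green, blue; 384x512 float32, m along the optical axis (not along the pixel's ray), 0 where there is no reading.
- camera_info(name): a dict with "intrinsics" (3x3 intrinsics, pixels), "R" (3x3) and "t" (3): a world point X has camera coordinates R X + t. Camera axes: x right, y down, z forward; pixel columns grow to the right and rows downward; lengths in m; the calibration is good to about 2 mm. A picture is of the moment at which its call begins. camera_info takes no time and is no camera call.
- hand_in(): hands the job in; it is judged then, once.
The state is a dict: "clock": time; "q": joint angles; "joint_vel": joint speeds; "joint_efforts": joint torques, N m; "tool_pos": TCP position; "tool_rot": TCP orientation; "ft_force": force on the tool from outside, world axes, zero at the start; "moment": the same for the moment, N m; "finger_gap": finger opening in m; "grasp_force": force on a finger pad.
Only numpy, scipy, OpenCV 4.12 (cv2) and the standard library are available. Lean on these libraries where they do the work, as an engineer would, in place of code of your own. Each camera call takes 0.05 s, during which the arm holds its last target. There are 200 camera calls.

TASK

Clear the tube station for washing. First lift the tube carrier up off the fork it hangs on and draw it out clear of the prongs, keeping it upright, and stand it in the white tray; then pull the snapped-on fork bracket up off the stand's post by the rib on its top and stand it upright in the tray too, on its open end beside the carrier. Set both down gently without dropping them, and leave the bottle, the tip box and the timer where they are.

Things in the scene. Friction and masses are not known exactly. Their poses are not given: they have to be found in the camera images.
- stand: Fixed bench stand: dark steel foot 150 x 140 x 14 mm with an aluminium post 28 mm (x) by 50 mm (y) rising from its middle to 235 mm above the bench. Origin: centre of the foot's underside, on the bench; z up. The hanging carrier is on its +x side.
- bracket: Grey plastic fork bracket: a cap 42 (x) by 64 (y) by 56 mm high, snapped over the top 50 mm of the post by two sprung balls. A straight upward pull of 10 to 20 N frees it; it must rise 50 mm to clear the post. Origin: centre of its open lower rim, 185 mm above the bench while snapped on; axes as the stand's. It stands stably on that rim. 0.16 kg.
- bracket_rib (a point): Middle of the grip rib on the bracket's top (78 mm above its origin): a plate 14 mm thick (x), 60 mm long (y), rising 32 mm from the cap's top, from 56 to 88 mm above the origin.
- bracket_fork (a point): On the bracket, midway between its two prongs where the bar hangs: x = +82 mm, z = 22 mm from the bracket's origin, level with the prongs' tops. Prongs 8 mm wide at y = -31 and +31 mm run towards +x to x = 102 mm, undersides at z = 14 mm; upturned tips at their ends rise 10 mm above their tops, small bumps behind the bar 6 mm.
- carrier: White plastic tube carrier: box 70 (x) by 104 (y) by 45 mm, six blue-capped tubes fixed in it (tops at 66 mm), and a stirrup handle over it, 125 mm high in all: uprights at the y ends, 84 mm apart, and a cross bar along y. Origin: centre of its underside, 94 mm above the bench as it hangs in the fork; axes as the stand's. 0.2 to 0.42 kg.
- carrier_bar (a point): Centre of the carrier's cross bar, 119 mm above its origin: a square bar 12 x 12 mm along y that hangs in the two prongs; between the prongs 54 mm of it are free for the fingers. The prongs pass under the bar, over the tubes: lift 12 to 35 mm to clear the tips, then draw the carrier 60 mm or more towards the stand's +x before going higher.
- tray: White rectangular wash tray, fixed on the bench, 220 mm (x) by 300 mm (y), rim 22 mm high, walls and floor 4 mm thick. Origin: centre of its underside, on the bench; the inner floor is at z = 4 mm.
- bottle: Amber reagent bottle with a blue cap, 72 mm diameter, 150 mm high, standing; bystander. Origin: centre of its underside.
- tipbox: Teal pipette-tip box, 87 x 122 x 91 mm; bystander. Origin: centre of its underside.
- timer: Small flat cream-coloured bench timer, 60 x 95 x 22 mm, lying on the bench; bystander. Origin: centre of its underside.

How it is judged:
By the outcome, as a careful person would: the job done as asked, in the order asked, and still so for the second after the job is handed in, with the robot touching nothing.
It also fails if it takes over 69 s, if anything falls off the work surface, if the arm or the gripper's body presses on something with over 40 N, if the wrist force passes 120 N, or if a joint passes its speed limit or range.

## Working session

There is one attempt and no reset: what is moved stays moved. The work goes in short steps, Python scripts to look and compute and a tool call to move; the robot and the scene stay as the last step left them, time stands still between calls to the robot, and variables do not carry over. Pictures are saved under pics/ and viewed, at most 10 in all, crops included, and the job is handed in when it is done.

Besides the shell and the picture viewer there is one more tool, called after "Call:" as name(argument=value, ...) on one line, values as JSON. step_arm: Moves the arm, as the interface text tells. Its arguments: {"type":"object","properties":{"rows":{"type":"array"},"force":{"type":"number"}},"required":["rows"]}

```bash
mkdir -p pics
python3 - <<'E'
from rig import *
import cv2,numpy as np
for n in("scene","top"):
    p,d=capture(n); cv2.imwrite(f"pics/{n}0.png",p[:,:,::-1]); np.savez(f"{n}0.npz",p=p,d=d)
    c=camera_info(n); print(n,np.round(c["intrinsics"],1).tolist(),np.round(c["R"],3).tolist(),np.round(c["t"],3))
print(observe())
E
```

```text
scene [[406.6, 0.0, 257.8], [0.0, 406.6, 193.3], [0.0, 0.0, 1.0]] [[0.901, 0.433, -0.004], [0.349, -0.732, -0.585], [-0.257, 0.526, -0.811]] [-0.58  -0.12   1.135]
top [[349.2, 0.0, 258.5], [0.0, 349.2, 196.1], [0.0, 0.0, 1.0]] [[0.007, -1.0, -0.007], [-0.995, -0.006, -0.102], [0.102, 0.008, -0.995]] [0.006 0.629 0.904]
{'clock': 0.1, 'q': array([-8.21889312e+01,  3.02736459e+01,  8.21502557e+01, -1.17756458e-03,
        6.76901668e+01, -1.02284075e+01]), 'joint_vel': array([ 0.01539243, -0.13708504, -0.14072442, -0.06548906,  0.06743526,
       -0.0328278 ]), 'joint_efforts': array([ 2.05399165e-04, -4.40984774e+01, -1.77151698e+01,  6.34193374e-02,
        5.33858815e-02, -4.93535845e-05]), 'tool_pos': array([ 0.19346271, -0.59359348,  0.22166271]), 'tool_rot': array([-1.79887551e+02, -1.91841879e-02,  1.80399056e+01]), 'ft_force': array([-0.00898605,  0.01526847,  0.21469862]), 'moment': array([-0.00747286,  0.03610397, -0.05569666]), 'grasp_force': 0.0, 'finger_gap': 0.08685809170569009}
```

View pics/scene0.png

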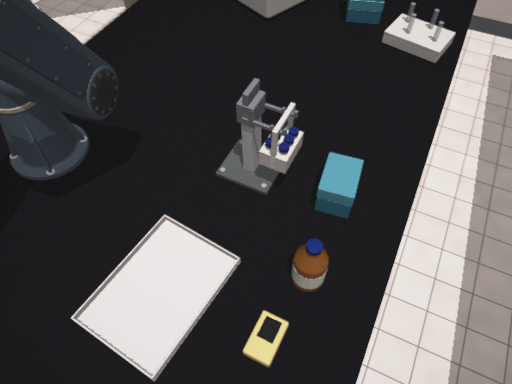

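View pics/top0.png

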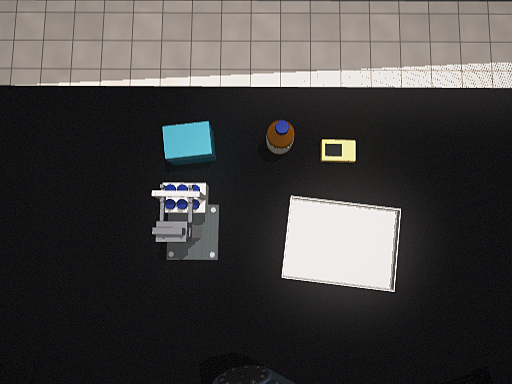

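The scene view shows the stand at about (250,150), with the carrier on its far side at (285,140). The tip box is at (340,185), the bottle at (310,265), the timer at (266,338) and the tray at (158,290). The top view shows the rib at (170,231), the bar at (176,193), the tip box at (189,141) and the tray at (341,244). Next I'll measure from depth.

```bash
cat > h.py <<'E'
import numpy as np,cv2
from rig import *
def cloud(n,d):
    c=camera_info(n);K=np.array(c["intrinsics"]);v,u=np.mgrid[:384,:512]
    X=np.stack([(u-K[0,2])/K[0,0]*d,(v-K[1,2])/K[1,1]*d,d],-1)
    W=(X-np.array(c["t"]))@np.array(c["R"]); W[d==0]=np.nan
    return W
def rect(P,name):
    r=cv2.minAreaRect((P[:,:2]*1000).astype(np.float32)); print(name,len(P),np.round(r[0],1),np.round(r[1],1),round(r[2],1),"med z",np.round(np.median(P[:,2]),4),"mean",np.round(P.mean(0),4))
E
python3 - <<'E'
from h import *
for n in("top","scene"):
    z=np.load(n+"0.npz");W=cloud(n,z["d"]);p=z["p"].astype(int)
    x,y,h=W[...,0],W[...,1],W[...,2]
    near=(x>.3)&(x<.75)&(y>.05)&(y<.4)
    print(n)
    def R(m,name):
        m=m.astype(np.uint8);k,l,s,c=cv2.connectedComponentsWithStats(m)
        if k>1: i=1+np.argmax(s[1:,4]); rect(W[l==i],name)
    R(near&(h>.262)&(h<.285),"rib top")
    R(near&(h>.232)&(h<.25),"cap top")
    R(near&(h>.212)&(h<.226)&(p.min(2)>130),"bar top")
    R(near&(h>.13)&(h<.147)&(p.min(2)>130),"carrier box top")
    R(near&(h>.008)&(h<.02),"foot")
    R((y<.0)&(x>.2)&(x<.8)&(h>.015)&(h<.03)&(p.min(2)>110),"tray rim")
    R((y<.0)&(x>.2)&(x<.8)&(h<.03)&(p.min(2)>110),"tray")
    R((h>.08)&(h<.1)&(p[...,2]>p[...,0]+60)&(y>.02),"tipbox top")
    R((h>.14)&(h<.16)&(abs(y)<.1)&(x>.5),"bottle cap")
    R((h>.015)&(h<.03)&(p[...,0]>p[...,2]+40)&(x>.5),"timer")
# enlarged crops
a=cv2.imread("pics/top0.png")[170:270,140:230];b=cv2.imread("pics/scene0.png")[70:195,210:330]
cv2.imwrite("pics/c0.png",np.hstack([cv2.resize(a,(396,440)),cv2.resize(b,(400,440))]))
E
```

```text
top
rib top 219 [533.8 189.2] [11.8 60.2] 0.4 med z 0.2735 mean [0.5338 0.1882 0.2734]
cap top 438 [533.5 188.9] [64.1 41.2] 89.4 med z 0.2418 mean [0.5325 0.1868 0.2417]
bar top 273 [614.4 187.7] [ 11.5 101.7] 0.3 med z 0.2178 mean [0.6144 0.1865 0.2179]
carrier box top 152 [639.1 188.8] [105.7  23.9] 84.2 med z 0.1375 mean [0.6415 0.1751 0.1376]
foot 1649 [531.6 189.3] [140.1 149.2] 89.6 med z 0.0146 mean [0.5128 0.1711 0.0146]
tray rim 597 [ 505.5 -211.8] [301.  219.9] 83.5 med z 0.0222 mean [ 0.5012 -0.2077  0.022 ]
tray 9203 [ 507.6 -214.8] [306.6 224.7] 83.4 med z 0.0045 mean [ 0.5049 -0.2127  0.0055]
tipbox top 1539 [766.6 195.3] [ 86.6 120.8] 6.7 med z 0.0915 mean [0.7659 0.1951 0.0915]
bottle cap 156 [782.7 -44.2] [31.2 30.6] 87.2 med z 0.15 mean [ 0.7823 -0.0443  0.1498]
timer 534 [ 757.8 -206.8] [94.4 59.6] 89.8 med z 0.0221 mean [ 0.7568 -0.2121  0.0221]
scene
rib top 175 [537.2 187.7] [14.5 62.4] 0.4 med z 0.272 mean [0.5386 0.1843 0.2709]
cap top 301 [536.  187.2] [66.  42.9] 89.8 med z 0.2404 mean [0.5431 0.178  0.2402]
bar top 198 [617.3 188.5] [ 12.4 105. ] 0.1 med z 0.2163 mean [0.6177 0.1864 0.2162]
carrier box top 226 [631.6 188.5] [106.4  38.1] 89.5 med z 0.1361 mean [0.6403 0.1746 0.1362]
foot 1395 [534.8 187.1] [150.2 141.3] 0.0 med z 0.0135 mean [0.5319 0.1591 0.0135]
tray rim 1174 [ 508.  -211.8] [300.  222.2] 83.5 med z 0.0207 mean [ 0.51   -0.2223  0.0204]
tray 14009 [ 502.2 -206. ] [310.5 235.2] 83.4 med z 0.0039 mean [ 0.5075 -0.2209  0.0053]
tipbox top 1428 [769.5 194.5] [ 85.6 122.8] 6.8 med z 0.0904 mean [0.7701 0.1916 0.0904]
bottle cap 225 [786.6 -45.8] [32.  31.4] 2.3 med z 0.1491 mean [ 0.787  -0.0474  0.1486]
timer 1065 [ 760.8 -208.4] [95.2 60.2] 89.1 med z 0.0214 mean [ 0.7618 -0.2173  0.0213]
```

View pics/c0.png

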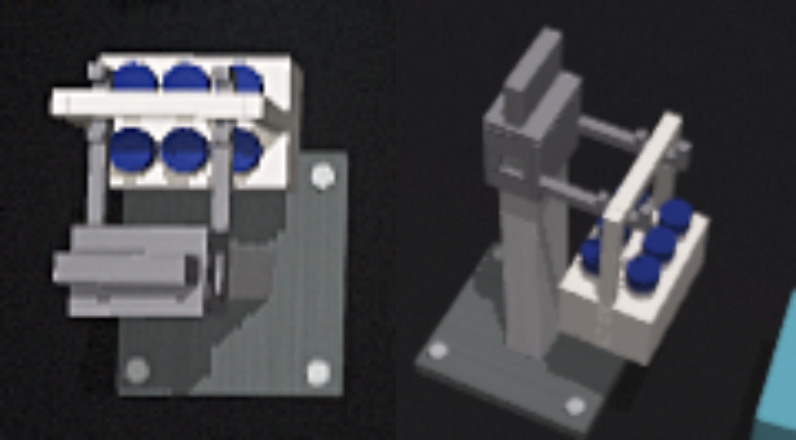

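Call:
step_arm(rows=[{"jaw":0.5,"linear":[0,0,-0.03],"rot":[0,0,-0.0667]},{"jaw":0.5,"linear":[0,0,-0.03],"rot":[0,0,-0.0667]},{"jaw":0.5,"linear":[0,0,-0.03],"rot":[0,0,-0.0667]},{"jaw":0.5,"linear":[0,0,-0.03],"rot":[0,0,-0.0667]},{"jaw":0.5,"linear":[0,0,-0.03],"rot":[0,0,-0.0667]},{"jaw":0.5,"linear":[0,0,-0.03],"rot":[0,0,-0.0667]},{"jaw":0.5,"linear":[0,0,-0.03],"rot":[0,0,-0.0667]},{"jaw":0.5,"linear":[0,0,-0.03],"rot":[0,0,-0.0667]},{"jaw":0.5,"linear":[0,0,-0.03],"rot":[0,0,-0.0667]},{"jaw":0.5,"linear":[0,0,-0.03],"rot":[0,0,-0.0667]},{"jaw":0.5,"linear":[0,0,-0.03],"rot":[0,0,-0.0667]},{"jaw":0.5,"linear":[0,0,-0.03],"rot":[0,0,-0.0667]}], force=40)

```text
clock: 1.1
tool_pos: [0.1935, -0.5938, 0.3665]
tool_rot: [-180.0, -0.1, 90.4]
ft_force: [-0.6, -0.4, 0.3]
finger_gap: 0.0435
grasp_force: 0.0
```

Call:
step_arm(rows=[{"jaw":0.5,"linear":[0.0815,0.044,0],"rot":[0,0,0]},{"jaw":0.5,"linear":[0.0815,0.044,0],"rot":[0,0,0]},{"jaw":0.5,"linear":[0.0815,0.044,0],"rot":[0,0,0]},{"jaw":0.5,"linear":[0.0815,0.044,0],"rot":[0,0,0]},{"jaw":0.5,"linear":[0.0815,0.044,0],"rot":[0,0,0]},{"jaw":0.5,"linear":[0.0815,0.044,0],"rot":[0,0,0]},{"jaw":0.5,"linear":[0.0815,0.044,0],"rot":[0,0,0]},{"jaw":0.5,"linear":[0.0815,0.044,0],"rot":[0,0,0]},{"jaw":0.5,"linear":[0.0815,0.044,0],"rot":[0,0,0]},{"jaw":0.5,"linear":[0.0815,0.044,0],"rot":[0,0,0]},{"jaw":0.5,"linear":[0.0815,0.044,0],"rot":[0,0,0]},{"jaw":0.5,"linear":[0.0815,0.044,0],"rot":[0,0,0]}])

```text
clock: 2.1
tool_pos: [0.4044, -0.2009, 0.3663]
tool_rot: [-180.0, -0.0, 90.1]
ft_force: [1.2, -0.3, 0.3]
finger_gap: 0.0438
grasp_force: 0.0
```

Call:
step_arm(rows=[{"jaw":0.5,"linear":[0.0815,0.044,0],"rot":[0,0,0]},{"jaw":0.5,"linear":[0.0815,0.044,0],"rot":[0,0,0]},{"jaw":0.5,"linear":[0.0815,0.044,0],"rot":[0,0,0]},{"jaw":0.5,"linear":[0.0815,0.044,0],"rot":[0,0,0]},{"jaw":0.5,"linear":[0.0815,0.044,0],"rot":[0,0,0]},{"jaw":0.5,"linear":[0.0815,0.044,0],"rot":[0,0,0]},{"jaw":0.5,"linear":[0.0815,0.044,0],"rot":[0,0,0]},{"jaw":0.5,"linear":[0.0815,0.044,0],"rot":[0,0,0]},{"jaw":0.5,"linear":[0.0815,0.044,0],"rot":[0,0,0]},{"jaw":0.5,"linear":[0.0815,0.044,0],"rot":[0,0,0]},{"jaw":0.5,"linear":[0.0815,0.044,0],"rot":[0,0,0]},{"jaw":0.5,"linear":[0.0815,0.044,0],"rot":[0,0,0]}])

```text
clock: 3.1
tool_pos: [0.6151, 0.1905, 0.3659]
tool_rot: [-179.9, 0.0, 90.1]
ft_force: [0.1, -1.3, 0.2]
finger_gap: 0.0434
grasp_force: 0.0
```

Call:
step_arm(rows=[{"jaw":0.5,"linear":[0,0,0],"rot":[0,0,0]},{"jaw":0.5,"linear":[0,0,0],"rot":[0,0,0]},{"jaw":0.5,"linear":[0,0,0],"rot":[0,0,0]}])

```text
clock: 3.35
tool_pos: [0.6143, 0.1884, 0.3657]
tool_rot: [-179.9, 0.1, 90.1]
ft_force: [0.1, -0.6, -0.2]
finger_gap: 0.0436
grasp_force: 0.0
```

Run:
```python
from h import *
p,d=capture("scene");q,_=capture("top")
cv2.imwrite("pics/a1.png",np.hstack([p,q])[:,:,::-1][:, :]) if 0 else cv2.imwrite("pics/a1.png",cv2.resize(p[0:240,120:440,::-1],(800,600)))
s=observe();print(s["q"].round(1),s["tool_pos"].round(4),s["tool_rot"].round(2))
```

```text
[ 7.  25.  68.2 -0.  86.9  7. ] [0.6143 0.1875 0.3664] [-1.7995e+02  3.0000e-02  9.0000e+01]
```

View pics/a1.png

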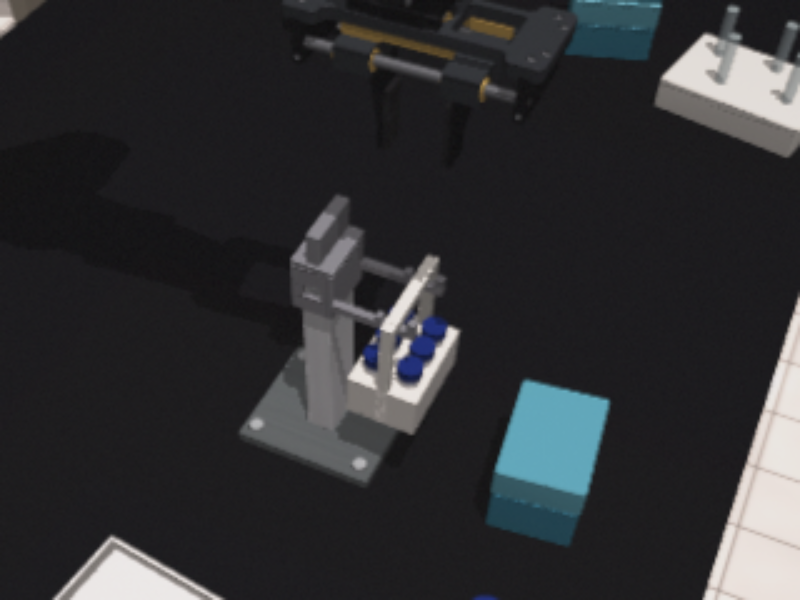

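The gripper's long body runs along x and will overlap the rib in plan. I'll take the bar near the fingertips so the body stays above the rib's top.

Call:
step_arm(rows=[{"jaw":0.5,"linear":[0,0.004,0.06],"rot":[0,0,0]},{"jaw":0.5,"linear":[0,0,0.06],"rot":[0,0,0]},{"jaw":0.5,"linear":[0,0,0.06],"rot":[0,0,0]},{"jaw":0.5,"linear":[0,0,0.06],"rot":[0,0,0]},{"jaw":0.5,"linear":[0,0,0.05],"rot":[0,0,0]},{"jaw":0.5,"linear":[0,0,0.04],"rot":[0,0,0]},{"jaw":0.5,"linear":[0,0,0.03],"rot":[0,0,0]},{"jaw":0.5,"linear":[0,0,0.015],"rot":[0,0,0]},{"jaw":0.5,"linear":[0,0,0.01],"rot":[0,0,0]},{"jaw":0.5,"linear":[0,0,0.01],"rot":[0,0,0]},{"jaw":0.5,"linear":[0,0,0],"rot":[0,0,0]},{"jaw":0.5,"linear":[0,0,0],"rot":[0,0,0]}])

```text
clock: 4.45
tool_pos: [0.6169, 0.1885, 0.2093]
tool_rot: [179.9, -0.0, 90.1]
ft_force: [-0.3, 0.0, 0.6]
finger_gap: 0.0434
grasp_force: 0.0
```

Call:
step_arm(rows=[{"jaw":0.6,"linear":[0,0,0],"rot":[0,0,0]},{"jaw":0.7,"linear":[0,0,0],"rot":[0,0,0]},{"jaw":0.75,"linear":[0,0,0],"rot":[0,0,0]},{"jaw":0.8,"linear":[0,0,0],"rot":[0,0,0]},{"jaw":0.85,"linear":[0,0,0],"rot":[0,0,0]},{"jaw":0.9,"linear":[0,0,0],"rot":[0,0,0]},{"jaw":1,"linear":[0,0,0],"rot":[0,0,0]},{"jaw":1,"linear":[0,0,0],"rot":[0,0,0]},{"jaw":1,"linear":[0,0,0],"rot":[0,0,0]},{"jaw":1,"linear":[0,0,0],"rot":[0,0,0]}])

```text
clock: 5.28
tool_pos: [0.6161, 0.1888, 0.2085]
tool_rot: [-179.9, 0.0, 90.1]
ft_force: [-2.2, 0.8, 0.7]
finger_gap: 0.0115
grasp_force: 40.0
```

Call:
step_arm(rows=[{"jaw":1,"linear":[0,0,-0.005],"rot":[0,0,0]},{"jaw":1,"linear":[0,0,-0.01],"rot":[0,0,0]},{"jaw":1,"linear":[0,0,-0.01],"rot":[0,0,0]},{"jaw":1,"linear":[0,0,-0.01],"rot":[0,0,0]},{"jaw":1,"linear":[0,0,-0.01],"rot":[0,0,0]},{"jaw":1,"linear":[0,0,-0.008],"rot":[0,0,0]},{"jaw":1,"linear":[0,0,-0.004],"rot":[0,0,0]},{"jaw":1,"linear":[0,0,0],"rot":[0,0,0]},{"jaw":1,"linear":[0,0,0],"rot":[0,0,0]}])

```text
clock: 6.03
tool_pos: [0.6165, 0.1887, 0.2315]
tool_rot: [180.0, -0.0, 90.1]
ft_force: [0.1, 0.2, -3.2]
finger_gap: 0.0111
grasp_force: 40.0
```

Run:
```python
from h import *
p,d=capture("scene")
cv2.imwrite("pics/a2.png",cv2.resize(p[60:210,200:400,::-1],(800,600)))
s=observe();print(s["tool_pos"].round(4),s["ft_force"].round(2),s["moment"].round(2))
```

```text
[0.6164 0.1886 0.2312] [-1.02 -0.64 -3.55] [-0.02 -0.08 -0.01]
```

View pics/a2.png

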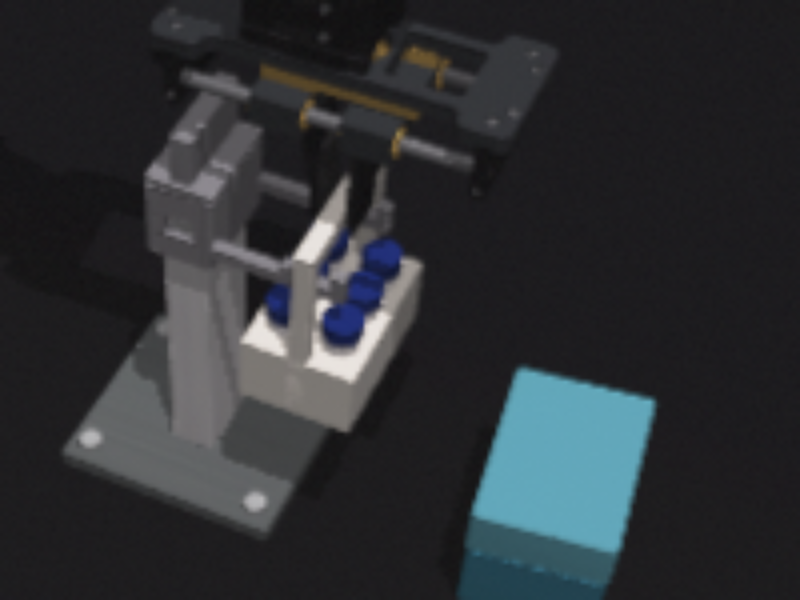

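The carrier hangs free and upright, with the prongs still under the bar. Next I draw it out along +x, then move it to the tray.

Call:
step_arm(rows=[{"jaw":1,"linear":[0,0.01,0],"rot":[0,0,0]},{"jaw":1,"linear":[0,0.02,0],"rot":[0,0,0]},{"jaw":1,"linear":[0,0.025,0],"rot":[0,0,0]},{"jaw":1,"linear":[0,0.025,0],"rot":[0,0,0]},{"jaw":1,"linear":[0,0.025,0],"rot":[0,0,0]},{"jaw":1,"linear":[0,0.025,0],"rot":[0,0,0]},{"jaw":1,"linear":[0,0.025,0],"rot":[0,0,0]},{"jaw":1,"linear":[0,0.025,0],"rot":[0,0,0]},{"jaw":1,"linear":[0,0.02,0],"rot":[0,0,0]},{"jaw":1,"linear":[0,0.01,0],"rot":[0,0,0]},{"jaw":1,"linear":[0,0,0],"rot":[0,0,0]}])

```text
clock: 7.0
tool_pos: [0.7017, 0.1885, 0.2308]
tool_rot: [180.0, 0.0, 90.0]
ft_force: [-0.1, 0.5, -3.0]
finger_gap: 0.0111
grasp_force: 40.0
```

Call:
step_arm(rows=[{"jaw":1,"linear":[0,0,-0.02],"rot":[0,0,0]},{"jaw":1,"linear":[-0.015,0,-0.03],"rot":[0,0,0]},{"jaw":1,"linear":[-0.03,0,-0.03],"rot":[0,0,0]},{"jaw":1,"linear":[-0.045,0,-0.02],"rot":[0,0,0]},{"jaw":1,"linear":[-0.06,0,0],"rot":[0,0,0]},{"jaw":1,"linear":[-0.06,0,0],"rot":[0,0,0]},{"jaw":1,"linear":[-0.06,0,0],"rot":[0,0,0]}])

```text
clock: 7.58
tool_pos: [0.7008, 0.0788, 0.2742]
tool_rot: [179.8, 0.1, 90.1]
ft_force: [0.4, -0.2, -3.2]
finger_gap: 0.0112
grasp_force: 40.0
```

Call:
step_arm(rows=[{"jaw":1,"linear":[-0.05,-0.042,0],"rot":[0,0,0]},{"jaw":1,"linear":[-0.05,-0.042,0],"rot":[0,0,0]},{"jaw":1,"linear":[-0.05,-0.042,0],"rot":[0,0,0]},{"jaw":1,"linear":[-0.05,-0.042,0],"rot":[0,0,0]},{"jaw":1,"linear":[-0.05,-0.042,0],"rot":[0,0,0]},{"jaw":1,"linear":[-0.05,-0.042,0],"rot":[0,0,0]},{"jaw":1,"linear":[-0.05,-0.042,0],"rot":[0,0,0]},{"jaw":1,"linear":[-0.05,-0.042,0],"rot":[0,0,0]},{"jaw":1,"linear":[-0.05,-0.042,0],"rot":[0,0,0]},{"jaw":1,"linear":[-0.05,-0.042,0],"rot":[0,0,0]},{"jaw":1,"linear":[-0.037,-0.031,0],"rot":[0,0,0]},{"jaw":1,"linear":[-0.017,-0.016,0],"rot":[0,0,0]}])

```text
clock: 8.58
tool_pos: [0.5125, -0.1439, 0.2735]
tool_rot: [179.9, 0.2, 89.9]
ft_force: [0.7, -0.2, -2.7]
finger_gap: 0.0114
grasp_force: 39.9
```

Call:
step_arm(rows=[{"jaw":1,"linear":[0,0,0],"rot":[0,0,0]},{"jaw":1,"linear":[0,0,0],"rot":[0,0,0]},{"jaw":1,"linear":[0,0,0.03],"rot":[0,0,0]},{"jaw":1,"linear":[0,0,0.05],"rot":[0,0,0]},{"jaw":1,"linear":[0,0,0.05],"rot":[0,0,0]},{"jaw":1,"linear":[0,0,0.05],"rot":[0,0,0]},{"jaw":1,"linear":[0,0,0.05],"rot":[0,0,0]},{"jaw":1,"linear":[0,0,0.05],"rot":[0,0,0]},{"jaw":1,"linear":[0,0,0.03],"rot":[0,0,0]},{"jaw":1,"linear":[0,0,0.01],"rot":[0,0,0]},{"jaw":1,"linear":[0,0,0],"rot":[0,0,0]},{"jaw":1,"linear":[0,0,0],"rot":[0,0,0]}])

```text
clock: 9.58
tool_pos: [0.5153, -0.1408, 0.1439]
tool_rot: [179.9, 0.0, 90.1]
ft_force: [0.3, -0.1, -3.1]
finger_gap: 0.0114
grasp_force: 40.0
```

Run:
```python
from h import *
p,d=capture("scene")
cv2.imwrite("pics/a3.png",cv2.resize(p[84:384,40:440,::-1],(800,600)))
W=cloud("scene",d);s=observe();t=s["tool_pos"];print(t.round(4),s["ft_force"].round(2))
m=(abs(W[...,0]-t[0])<.06)&(abs(W[...,1]-t[1])<.07)&(W[...,2]<.09)
z=W[...,2][m];h,e=np.histogram(z,np.arange(0,.09,.004));print(h.tolist())
```

```text
[ 0.5155 -0.141   0.1443] [ 0.3   0.65 -2.28]
[793, 480, 6, 3, 6, 4, 19, 36, 52, 44, 45, 43, 49, 48, 53, 48, 52, 265, 263, 25, 32, 53]
```

View pics/a3.png

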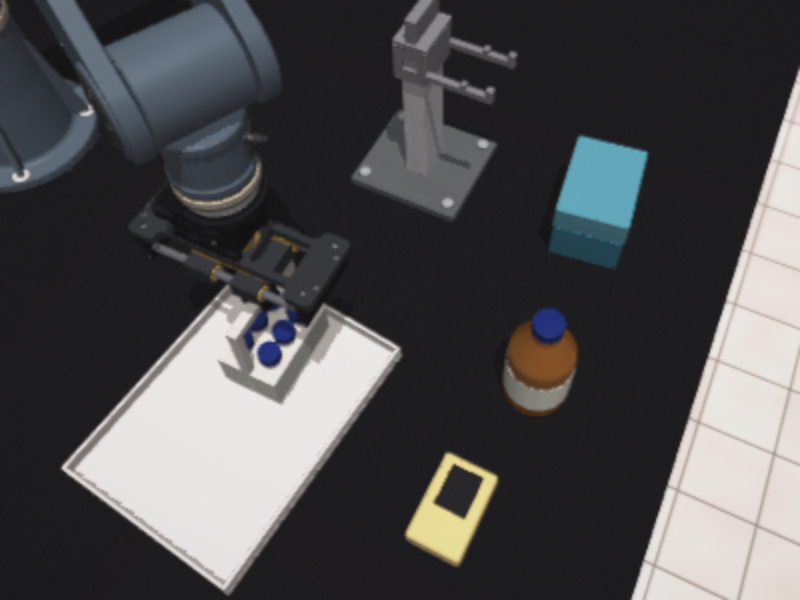

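Call:
step_arm(rows=[{"jaw":1,"linear":[0,0,0.02],"rot":[0,0,0]},{"jaw":1,"linear":[0,0,0.02],"rot":[0,0,0]},{"jaw":1,"linear":[0,0,0.01],"rot":[0,0,0]},{"jaw":1,"linear":[0,0,0.005],"rot":[0,0,0]},{"jaw":1,"linear":[0,0,0.002],"rot":[0,0,0]},{"jaw":1,"linear":[0,0,0],"rot":[0,0,0]},{"jaw":1,"linear":[0,0,0.002],"rot":[0,0,0]},{"jaw":1,"linear":[0,0,0],"rot":[0,0,0]},{"jaw":1,"linear":[0,0,0],"rot":[0,0,0]}])

```text
clock: 10.38
tool_pos: [0.5137, -0.1408, 0.121]
tool_rot: [-180.0, -0.0, 90.1]
ft_force: [-2.4, 1.4, 9.3]
finger_gap: 0.0113
grasp_force: 40.0
```

Call:
step_arm(rows=[{"jaw":1,"linear":[0,0,0.002],"rot":[0,0,0]},{"jaw":1,"linear":[0,0,0],"rot":[0,0,0]},{"jaw":1,"linear":[0,0,0.002],"rot":[0,0,0]},{"jaw":1,"linear":[0,0,0],"rot":[0,0,0]},{"jaw":1,"linear":[0,0,0],"rot":[0,0,0]}])

```text
clock: 10.8
tool_pos: [0.5136, -0.1408, 0.1209]
tool_rot: [-180.0, 0.0, 90.1]
ft_force: [-6.0, 2.8, 19.1]
finger_gap: 0.0114
grasp_force: 40.1
```

Call:
step_arm(rows=[{"jaw":1,"linear":[0,0,-0.002],"rot":[0,0,0]},{"jaw":1,"linear":[0,0,-0.002],"rot":[0,0,0]},{"jaw":1,"linear":[0,0,0],"rot":[0,0,0]},{"jaw":0.85,"linear":[0,0,0],"rot":[0,0,0]},{"jaw":0.8,"linear":[0,0,0],"rot":[0,0,0]},{"jaw":0.7,"linear":[0,0,0],"rot":[0,0,0]},{"jaw":0.6,"linear":[0,0,0],"rot":[0,0,0]},{"jaw":0.5,"linear":[0,0,0],"rot":[0,0,0]},{"jaw":0.5,"linear":[0,0,0],"rot":[0,0,0]}])

```text
clock: 11.55
tool_pos: [0.5146, -0.1413, 0.1196]
tool_rot: [180.0, 0.0, 90.1]
ft_force: [-1.0, -0.2, 1.0]
finger_gap: 0.0364
grasp_force: 0.0
```

Call:
step_arm(rows=[{"jaw":0.5,"linear":[0,0,-0.02],"rot":[0,0,0]},{"jaw":0.5,"linear":[0,0,-0.04],"rot":[0,0,0]},{"jaw":0.5,"linear":[0,0,-0.07],"rot":[0,0,0]},{"jaw":0.5,"linear":[0,0,-0.09],"rot":[0,0,0]},{"jaw":0.5,"linear":[0,0,-0.09],"rot":[0,0,0]},{"jaw":0.5,"linear":[0,0,-0.09],"rot":[0,0,0]},{"jaw":0.5,"linear":[0,0,-0.09],"rot":[0,0,0]},{"jaw":0.5,"linear":[0,0,-0.06],"rot":[0,0,0]},{"jaw":0.5,"linear":[0,0,-0.03],"rot":[0,0,0]}])

```text
clock: 12.3
tool_pos: [0.5156, -0.1417, 0.3568]
tool_rot: [179.6, 0.2, 90.1]
ft_force: [0.1, -0.2, 0.2]
finger_gap: 0.0434
grasp_force: 0.0
```

Run:
```python
from h import *
s=observe();print(s["tool_pos"].round(4),s["ft_force"].round(2))
p,d=capture("scene");W=cloud("scene",d)
cv2.imwrite("pics/a4.png",cv2.resize(p[84:384,40:440,::-1],(800,600)))
def R(m,name):
    k,l,s,c=cv2.connectedComponentsWithStats(m.astype(np.uint8))
    if k>1: rect(W[l==1+np.argmax(s[1:,4])],name)
x,y,h=W[...,0],W[...,1],W[...,2]
n=(x>.3)&(x<.7)&(y>.05)&(y<.4)
R(n&(h>.262)&(h<.285),"rib");R(n&(h>.232)&(h<.25),"cap")
t=(x>.4)&(x<.65)&(y<-.05)&(y>-.25)
R(t&(h>.12)&(h<.14),"bar");R(t&(h>.04)&(h<.055),"box")
```

```text
[ 0.5156 -0.1417  0.3568] [ 0.06 -0.21  0.22]
rib 176 [536.7 188.9] [64.  14.6] 89.4 med z 0.2717 mean [0.5381 0.1842 0.2706]
cap 297 [536.6 187.4] [69. 42.] 89.0 med z 0.2403 mean [0.5429 0.1781 0.2402]
bar 343 [ 513.8 -140.7] [ 14.7 105.5] 0.1 med z 0.128 mean [ 0.5149 -0.1432  0.1275]
box 681 [ 513.8 -141.2] [105.1  71.5] 89.8 med z 0.0485 mean [ 0.5252 -0.1497  0.0482]
```

View pics/a4.png

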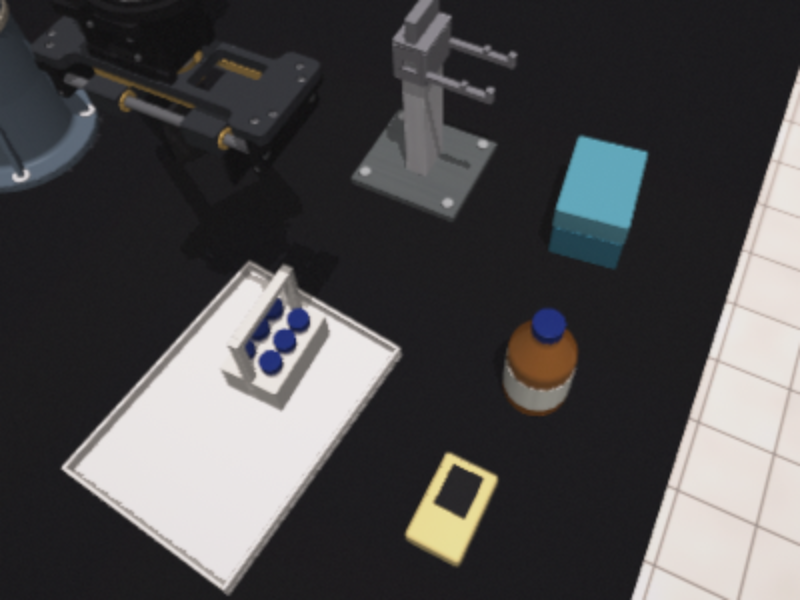

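The carrier stands upright in the tray. Next is the bracket's rib.

Call:
step_arm(rows=[{"jaw":0.5,"linear":[0.04,0.004,0],"rot":[0,0,0]},{"jaw":0.5,"linear":[0.075,0.005,0],"rot":[0,0,0]},{"jaw":0.5,"linear":[0.085,0.005,0],"rot":[0,0,0]},{"jaw":0.5,"linear":[0.085,0.005,0],"rot":[0,0,0]},{"jaw":0.5,"linear":[0.085,0.005,0],"rot":[0,0,0]},{"jaw":0.5,"linear":[0.085,0.005,0],"rot":[0,0,0]},{"jaw":0.5,"linear":[0.085,0.005,0],"rot":[0,0,0]},{"jaw":0.5,"linear":[0.085,0.005,0],"rot":[0,0,0]},{"jaw":0.5,"linear":[0.085,0.005,0],"rot":[0,0,0]},{"jaw":0.5,"linear":[0.075,0.005,0],"rot":[0,0,0]},{"jaw":0.5,"linear":[0.04,0,0],"rot":[0,0,0]}])

```text
clock: 13.27
tool_pos: [0.5327, 0.1923, 0.351]
tool_rot: [-179.9, -0.1, 90.2]
ft_force: [0.3, -0.7, 0.6]
finger_gap: 0.0429
grasp_force: 0.0
```

Call:
step_arm(rows=[{"jaw":0.5,"linear":[0,0,0],"rot":[0,0,0]},{"jaw":0.5,"linear":[0,0,0],"rot":[0,0,0]},{"jaw":0.5,"linear":[0,0,0],"rot":[0,0,0]}])

```text
clock: 13.52
tool_pos: [0.533, 0.1882, 0.3513]
tool_rot: [-179.9, 0.1, 90.1]
ft_force: [0.2, 0.2, 0.7]
finger_gap: 0.0436
grasp_force: 0.0
```

Call:
step_arm(rows=[{"jaw":0.5,"linear":[0,0.005,0.03],"rot":[0,0,0]},{"jaw":0.5,"linear":[0,0,0.05],"rot":[0,0,0]},{"jaw":0.5,"linear":[0,0,0.05],"rot":[0,0,0]},{"jaw":0.5,"linear":[0,0,0.05],"rot":[0,0,0]},{"jaw":0.5,"linear":[0,0,0.04],"rot":[0,0,0]},{"jaw":0.5,"linear":[0,0,0.025],"rot":[0,0,0]},{"jaw":0.5,"linear":[0,0,0.01],"rot":[0,0,0]},{"jaw":0.5,"linear":[0,0,0.005],"rot":[0,0,0]},{"jaw":0.5,"linear":[0,0,0],"rot":[0,0,0]},{"jaw":0.5,"linear":[0,0,0],"rot":[0,0,0]}])

```text
clock: 14.35
tool_pos: [0.5361, 0.1888, 0.2487]
tool_rot: [179.9, -0.0, 90.0]
ft_force: [-0.2, -0.3, -0.0]
finger_gap: 0.0435
grasp_force: 0.0
```

Call:
step_arm(rows=[{"jaw":0.6,"linear":[0,0,0],"rot":[0,0,0]},{"jaw":0.7,"linear":[0,0,0],"rot":[0,0,0]},{"jaw":0.75,"linear":[0,0,0],"rot":[0,0,0]},{"jaw":0.8,"linear":[0,0,0],"rot":[0,0,0]},{"jaw":0.85,"linear":[0,0,0],"rot":[0,0,0]},{"jaw":0.9,"linear":[0,0,0],"rot":[0,0,0]},{"jaw":1,"linear":[0,0,0],"rot":[0,0,0]},{"jaw":1,"linear":[0,0,0],"rot":[0,0,0]},{"jaw":1,"linear":[0,0,0],"rot":[0,0,0]},{"jaw":1,"linear":[0,0,0],"rot":[0,0,0]}], force=60)

```text
clock: 15.18
tool_pos: [0.5332, 0.1891, 0.2476]
tool_rot: [-179.7, 0.0, 90.1]
ft_force: [-4.6, -0.7, 4.1]
finger_gap: 0.0135
grasp_force: 59.9
```

Call:
step_arm(rows=[{"jaw":1,"linear":[0,-0.004,0],"rot":[0,0,0]},{"jaw":1,"linear":[0,0,-0.004],"rot":[0,0,0]},{"jaw":1,"linear":[0,0,-0.004],"rot":[0,0,0]},{"jaw":1,"linear":[0,0,-0.004],"rot":[0,0,0]},{"jaw":1,"linear":[0,0,-0.004],"rot":[0,0,0]},{"jaw":1,"linear":[0,0,-0.004],"rot":[0,0,0]},{"jaw":1,"linear":[0,0,-0.004],"rot":[0,0,0]},{"jaw":1,"linear":[0,0,0],"rot":[0,0,0]}])

```text
clock: 15.85
tool_pos: [0.5332, 0.189, 0.2579]
tool_rot: [-179.9, 0.0, 90.1]
ft_force: [-3.9, -0.6, -3.6]
finger_gap: 0.0135
grasp_force: 59.9
```

Call:
step_arm(rows=[{"jaw":1,"linear":[0,-0.003,-0.008],"rot":[0,0,0]},{"jaw":1,"linear":[0,0,-0.014],"rot":[0,0,0]},{"jaw":1,"linear":[0,0,-0.018],"rot":[0,0,0]},{"jaw":1,"linear":[0,0,-0.018],"rot":[0,0,0]},{"jaw":1,"linear":[0,0,-0.018],"rot":[0,0,0]},{"jaw":1,"linear":[0,0,-0.018],"rot":[0,0,0]},{"jaw":1,"linear":[0,0,-0.018],"rot":[0,0,0]},{"jaw":1,"linear":[0,0,-0.018],"rot":[0,0,0]},{"jaw":1,"linear":[0,0,-0.018],"rot":[0,0,0]},{"jaw":1,"linear":[0,0,-0.018],"rot":[0,0,0]},{"jaw":1,"linear":[0,0,0],"rot":[0,0,0]},{"jaw":1,"linear":[0,0,0],"rot":[0,0,0]}])

```text
clock: 16.85
tool_pos: [0.5329, 0.189, 0.3243]
tool_rot: [179.9, -0.0, 90.1]
ft_force: [-0.1, -0.3, -1.8]
finger_gap: 0.0134
grasp_force: 59.9
```

Run:
```python
from h import *
s=observe();print(s["tool_pos"].round(4),s["ft_force"].round(2))
p,d=capture("scene")
cv2.imwrite("pics/a5.png",cv2.resize(p[40:220,180:420,::-1],(800,600)))
```

```text
[0.5329 0.189  0.3243] [-0.1  -0.33 -1.82]
```

View pics/a5.png

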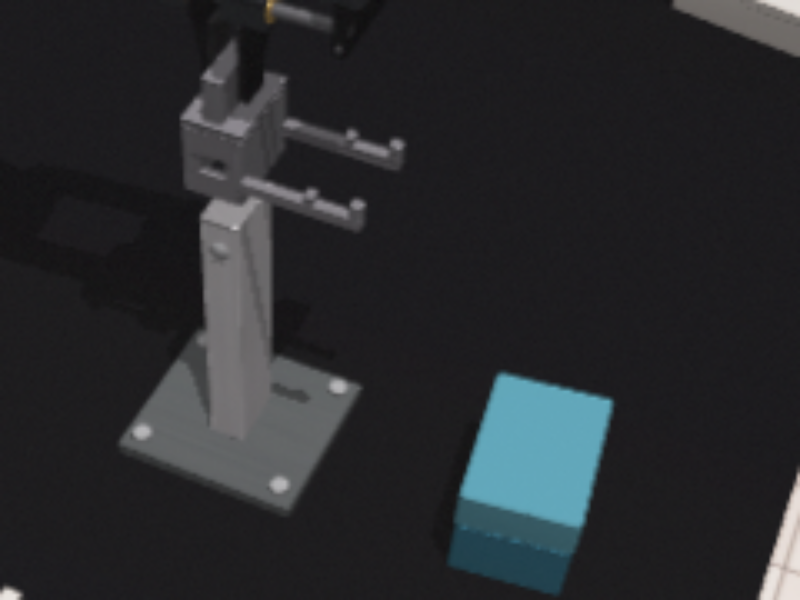

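The bracket is off the post and upright. Moving it to the tray.

Call:
step_arm(rows=[{"jaw":1,"linear":[-0.04,-0.0145,0],"rot":[0,0,0]},{"jaw":1,"linear":[-0.075,-0.0145,0],"rot":[0,0,0]},{"jaw":1,"linear":[-0.09,-0.0145,0],"rot":[0,0,0]},{"jaw":1,"linear":[-0.09,-0.0145,0],"rot":[0,0,0]},{"jaw":1,"linear":[-0.09,-0.0145,0],"rot":[0,0,0]},{"jaw":1,"linear":[-0.09,-0.0145,0],"rot":[0,0,0]},{"jaw":1,"linear":[-0.09,-0.0145,0],"rot":[0,0,0]},{"jaw":1,"linear":[-0.09,-0.0145,0],"rot":[0,0,0]},{"jaw":1,"linear":[-0.09,-0.0145,0],"rot":[0,0,0]},{"jaw":1,"linear":[-0.09,-0.0145,0],"rot":[0,0,0]},{"jaw":1,"linear":[-0.09,-0.0145,0],"rot":[0,0,0]},{"jaw":1,"linear":[-0.09,-0.0145,0],"rot":[0,0,0]}])

```text
clock: 17.9
tool_pos: [0.4626, -0.2186, 0.3232]
tool_rot: [-180.0, -0.0, 90.1]
ft_force: [0.2, 0.4, -2.9]
finger_gap: 0.0137
grasp_force: 59.9
```

Call:
step_arm(rows=[{"jaw":1,"linear":[-0.07,-0.012,0],"rot":[0,0,0]},{"jaw":1,"linear":[-0.045,-0.008,0],"rot":[0,0,0]},{"jaw":1,"linear":[-0.021,-0.003,0],"rot":[0,0,0]},{"jaw":1,"linear":[0,0,0],"rot":[0,0,0]},{"jaw":1,"linear":[0,0,0],"rot":[0,0,0]},{"jaw":1,"linear":[0,0,0],"rot":[0,0,0]}])

```text
clock: 18.4
tool_pos: [0.4543, -0.2699, 0.3234]
tool_rot: [-180.0, -0.1, 90.1]
ft_force: [-0.2, 0.4, -1.4]
finger_gap: 0.0134
grasp_force: 59.9
```

Call:
step_arm(rows=[{"jaw":1,"linear":[0,0,0.03],"rot":[0,0,0]},{"jaw":1,"linear":[0,0,0.06],"rot":[0,0,0]},{"jaw":1,"linear":[0,0,0.08],"rot":[0,0,0]},{"jaw":1,"linear":[0,0,0.08],"rot":[0,0,0]},{"jaw":1,"linear":[0,0,0.08],"rot":[0,0,0]},{"jaw":1,"linear":[0,0,0.08],"rot":[0,0,0]},{"jaw":1,"linear":[0,0,0.08],"rot":[0,0,0]},{"jaw":1,"linear":[0,0,0.06],"rot":[0,0,0]},{"jaw":1,"linear":[0,0,0.035],"rot":[0,0,0]},{"jaw":1,"linear":[0,0,0.015],"rot":[0,0,0]},{"jaw":1,"linear":[0,0,0],"rot":[0,0,0]},{"jaw":1,"linear":[0,0,0],"rot":[0,0,0]}])

```text
clock: 19.4
tool_pos: [0.4551, -0.2711, 0.0843]
tool_rot: [180.0, 0.0, 90.1]
ft_force: [0.5, -0.4, -1.4]
finger_gap: 0.0134
grasp_force: 59.9
```

Call:
step_arm(rows=[{"jaw":1,"linear":[0,0,0.01],"rot":[0,0,0]},{"jaw":1,"linear":[0,0,0.01],"rot":[0,0,0]},{"jaw":1,"linear":[0,0,0.006],"rot":[0,0,0]},{"jaw":1,"linear":[0,0,0.003],"rot":[0,0,0]},{"jaw":1,"linear":[0,0,0.003],"rot":[0,0,0]},{"jaw":1,"linear":[0,0,0.002],"rot":[0,0,0]},{"jaw":1,"linear":[0,0,0],"rot":[0,0,0]},{"jaw":1,"linear":[0,0,0],"rot":[0,0,0]}])

```text
clock: 20.07
tool_pos: [0.4543, -0.2716, 0.0702]
tool_rot: [180.0, 0.0, 90.1]
ft_force: [-0.6, -0.5, -1.9]
finger_gap: 0.0136
grasp_force: 59.9
```

Call:
step_arm(rows=[{"jaw":1,"linear":[0,0,0.003],"rot":[0,0,0]},{"jaw":1,"linear":[0,0,0],"rot":[0,0,0]},{"jaw":1,"linear":[0,0,0.003],"rot":[0,0,0]},{"jaw":1,"linear":[0,0,0],"rot":[0,0,0]},{"jaw":1,"linear":[0,0,0],"rot":[0,0,0]}])

```text
clock: 20.48
tool_pos: [0.4543, -0.2715, 0.0677]
tool_rot: [-180.0, -0.0, 90.1]
ft_force: [-0.3, 0.8, -1.5]
finger_gap: 0.0136
grasp_force: 59.9
```

Call:
step_arm(rows=[{"jaw":1,"linear":[0,0,0.002],"rot":[0,0,0]},{"jaw":1,"linear":[0,0,0],"rot":[0,0,0]},{"jaw":1,"linear":[0,0,0.002],"rot":[0,0,0]},{"jaw":1,"linear":[0,0,0],"rot":[0,0,0]},{"jaw":1,"linear":[0,0,0],"rot":[0,0,0]}])

```text
clock: 20.9
tool_pos: [0.4543, -0.2715, 0.0666]
tool_rot: [180.0, 0.0, 90.1]
ft_force: [-1.6, 0.6, 4.2]
finger_gap: 0.0134
grasp_force: 59.9
```

Contact with the tray floor. I'll release and retreat.

Call:
step_arm(rows=[{"jaw":0.85,"linear":[0,0,0],"rot":[0,0,0]},{"jaw":0.8,"linear":[0,0,0],"rot":[0,0,0]},{"jaw":0.7,"linear":[0,0,0],"rot":[0,0,0]},{"jaw":0.6,"linear":[0,0,0],"rot":[0,0,0]},{"jaw":0.5,"linear":[0,0,0],"rot":[0,0,0]},{"jaw":0.5,"linear":[0,0,0],"rot":[0,0,0]}])

```text
clock: 21.4
tool_pos: [0.4544, -0.2716, 0.066]
tool_rot: [-180.0, -0.0, 90.1]
ft_force: [0.2, -0.6, -0.1]
finger_gap: 0.0362
grasp_force: 0.0
```

Call:
step_arm(rows=[{"jaw":0.5,"linear":[0,0,-0.02],"rot":[0,0,0]},{"jaw":0.5,"linear":[0,0,-0.04],"rot":[0,0,0]},{"jaw":0.5,"linear":[0,0,-0.07],"rot":[0,0,0]},{"jaw":0.5,"linear":[0,0,-0.09],"rot":[0,0,0]},{"jaw":0.5,"linear":[0,0,-0.09],"rot":[0,0,0]},{"jaw":0.5,"linear":[0,0,-0.09],"rot":[0,0,0]},{"jaw":0.5,"linear":[0,0,-0.09],"rot":[0,0,0]},{"jaw":0.5,"linear":[0,0,-0.09],"rot":[0,0,0]},{"jaw":0.5,"linear":[0,0,-0.05],"rot":[0,0,0]},{"jaw":0.5,"linear":[0,0,0],"rot":[0,0,0]},{"jaw":0.5,"linear":[0,0,0],"rot":[0,0,0]}])

```text
clock: 22.32
tool_pos: [0.4546, -0.2717, 0.3198]
tool_rot: [179.8, 0.1, 90.1]
ft_force: [-0.4, -0.1, -0.4]
finger_gap: 0.0437
grasp_force: 0.0
```

Run:
```python
from h import *
s=observe();print(s["clock"],s["tool_pos"].round(4),s["ft_force"].round(2))
p,d=capture("scene");W=cloud("scene",d)
cv2.imwrite("pics/a6.png",cv2.resize(p[84:384,40:440,::-1],(800,600)))
```

```text
22.3167 [ 0.4546 -0.2717  0.3198] [-0.39 -0.11 -0.41]
```

View pics/a6.png

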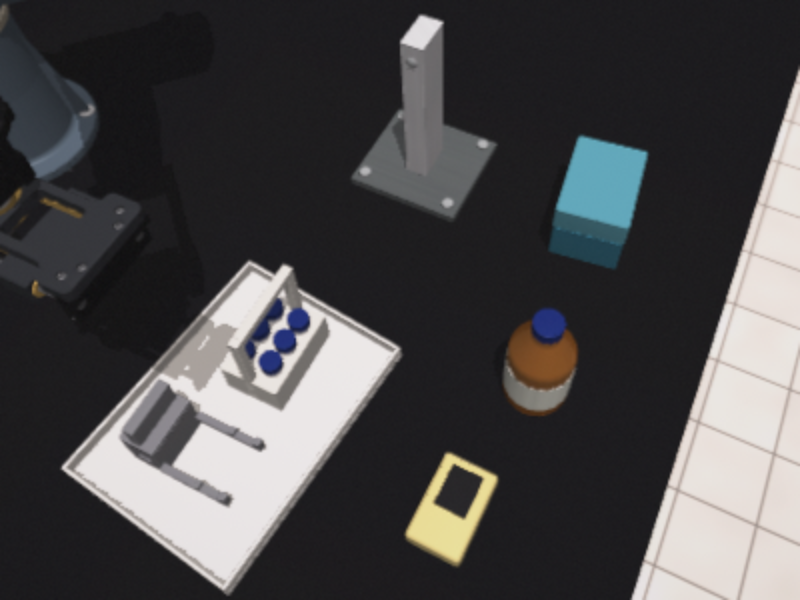

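Both parts stand upright in the tray, with the bracket at (190,440) and the carrier at (275,345). The bystanders haven't moved and the gripper is clear.

```bash
python3 -c "
from rig import *
print(hand_in())"
```

```text
the job is handed in; nothing more can be done
None
```

The carrier and then the bracket were set down gently and stand upright side by side in the tray; the bottle, tip box and timer are untouched, and I handed the job in at about 22 s (no verdict was returned).

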